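# Uncover the counter sign mast, draw it out to its second stop and hold it there

### The job

Take the blue guard cap off the small telescoping sign mast on the worktop and park it upright on the short metal post of the same stand, pushed right down over the post, and let go of it. Then squeeze the red button on the mast's black grip head, draw the mast straight up past its first stop to its second stop, the end of its travel, and finish while still holding it up there with the button pressed, so that I can put the locking clip in: it springs back if you let go. Do not disturb the other things on the worktop.

Things in the scene. Friction and masses are not known exactly. Their poses are not given: they have to be found in the camera images.
- stand: dark steel base plate fixed to the worktop, 100 mm (its x) by 210 mm (its y), 12 mm thick; its place and yaw vary. Origin under its centre, z up. At its y = +55 mm stands the mast (aluminium tube 29 mm across with a 36 mm black collar, collar top 120 mm above the worktop), at its y = -55 mm the parking post.
- park (a point): foot of the parking post, on the axis of the post at the top face of the base plate (12 mm above the worktop). The post is a plain aluminium cylinder 40 mm across and 44 mm high with a chamfered top. Axes as the stand's.
- cap: blue guard cap, closed on top, open below, 64 mm outside, 58 mm inside, about 90 g. Origin: centre of its lower rim, z up. Inside 50 mm deep, lid 4 mm; the white knob on it, 22 mm across, spans 54 to 84 mm above the rim. At first it hangs loosely over the grip head, lid resting on the head, rim 124 mm above the worktop. Parked, the rim rests on the base plate round the post.
- grip_head: black block on top of the mast, first under the cap: 30 (x) by 34 (y) by 50 mm high. Origin: centre of its underside (124 mm above the worktop with the mast in), z up, axes as the stand's. The red button is on its -x face, which roughly faces the robot: 14 wide, 16 high, centred 26 mm above the origin, 8 mm proud. Gripping the head across x, one finger on the button, presses it.
- button (a joint): travel of the red button: 0 out, 0.008 m fully in, flush (about 4 N there). The mast is unlocked beyond about 0.004 m.
- stem (a joint): how far the mast is drawn out, straight up: 0 in (locked); about 0.05 m first stop, where it locks if the button is let out; 0.10 m second stop, a firm end. Spring and weight pull it back with about 5 to 7 N; it does not lock at the second stop. Two red rings on the stem come out of the collar at the two stops.
- carton_corner (a point): upper near left corner of the tall grey-white carton on the right of the worktop, a fixed obstacle: from here it reaches 240 mm away from the robot (+x), 265 mm to the right (-y) and down to the worktop; its open flaps reach up to 80 mm nearer the robot and 60 mm farther left. The arm starts low in front of it: come to the mast round its front.
- melamine_cup_2: white cup upside down, 74 mm wide, 64 high; a bystander, leave it alone. Origin at the centre of its underside.
- melamine_cup_3: white cup upside down, 74 mm wide, 64 high; a bystander, leave it alone. Origin at the centre of its underside.
- dial_timer: white kitchen timer with red dial, 62 mm wide, 44 high; a bystander, leave it alone. Origin at the centre of its underside.
- spice_jar_1: spice jar with green lid, 46 mm wide, 106 high; a bystander, leave it alone. Origin at the centre of its underside.
- spice_jar_2: spice jar with dark brown lid, 44 mm wide, 105 high; a bystander, leave it alone. Origin at the centre of its underside.
- tape_1: roll of brown packing tape, 96 mm wide, 48 high; a bystander, leave it alone. Origin at the centre of its underside.
Things that resemble listed ones, but are neither listed nor needed, are in the scene too. Of the things that look like the cap, the middle-sized one is meant.

How it is judged:
On the way:
1. the cap is parked upright over the post, right down, and released, while the mast is still in (horizontal distance between cap and park below 0.013 m and z of cap in the frame of park below 0.005 m and angle between cap's own z axis and vertical below 0.1 rad and linear speed of cap below 0.03 m/s and contact force between the fingers and cap below 0.1 N and value of joint stem below 0.01 m), for 0.2 s.
At the end, for the whole second after the job is handed in: Mast drawn out at least 95 mm (head at least 218 mm up), button in more than 5 mm, fingers on the head with over 5 N; the cap at rest on the post, within 13 mm of its axis, rim within 5 mm of the base plate, upright within 0.1 rad, not touched by the fingers (horizontal distance between cap and park below 0.013 m and z of cap in the frame of park below 0.005 m and angle between cap's own z axis and vertical below 0.1 rad and linear speed of cap below 0.03 m/s and contact force between the fingers and cap below 0.1 N and value of joint stem above 0.095 m and value of joint button above 0.005 m and height (world z) of grip_head above 0.218 m and contact force between the fingers and grip_head above 5 N); the arm keeps its last pose, push and grip.
It fails at once if a bystander (cup, timer, spice jar or tape roll) is pushed more than 25 mm (distance of any of melamine_cup_2, melamine_cup_3, dial_timer, spice_jar_1, spice_jar_2, tape_1 from where it was at the start of the episode above 0.025 m).
It also fails if it takes over 48 s, if anything falls off the work surface, if the arm or the gripper's body presses on something with over 40 N, if the wrist force passes 120 N, or if a joint passes its speed limit or range.

### The arm

A 6-joint arm with a two-finger parallel gripper is mounted at the origin on a cart in front of the work surface, level with it; the furniture and walls round the work are solid. World frame = base frame: x ahead of the robot, y to its left, z up, the work surface at z = 0. Lengths are in m, angles in rad, forces in N, time in s.
With the tool pointing down it reaches from about 0.275 to 0.725 m from the base axis. Payload 15.9 kg.
Tool frame: the origin (TCP) lies midway between the tips of the shut fingers; the grasp point (between the pads) lies 19 mm behind it; z points along the fingers, y is the line along which they close (so a half turn about z gives the same grasp; the last joint's range is limited). The gripper opens to 85 mm and grips with 20 to 120 N. Pads are 22 mm wide; open, the fingers measure 114 mm over their backs; the gripper's body (76 mm by 85 mm) begins 54 mm behind the grasp point. The pads swing forward as they close: fully open they stand 13 mm farther back than shut.
Start: joints at [-1.23, 0.213, -0.034, 1.323, 0, 1.571], TCP at [0.167, -0.471, 0.231] pointing down, gripper open.
Joint ranges: [-2.98, 2.98], [-0.74, 1.72], [-1.14, 1.35], [-2.1, 2.04], [-1.57, 1.44], [-3.14, 3.14]. Speed limits (rad/s): [1.89, 1.89, 2.39, 2.57, 3.14, 3.14].

### API

Orientations are given as a unit quaternion [w, x, y, z].
In Python, from cell import move_to, servo_line, movej, open_jaws, close, wait, inverse_kinematics, camera, get_calibration, Unreachable, job_done, get_clock, get_joint_positions, get_qd, get_joint_efforts, get_ee_pos, get_tool_rot, get_wrist_force, get_wrist_torque, get_gripper_width, get_gripper_force gives the robot as it stands. Calls block until the motion is done:
- move_to(position, orientation): joint-space move of the TCP to a pose.
- servo_line(position, speed=0.15, frame=None, threshold=None): straight line of the TCP; frame=None keeps the orientation; speed is the mean speed in m/s. With threshold (N) it stops when the force on the tool has changed by that much, and returns True; else False.
- movej(angles): joint-space move.
- open_jaws() and close(newtons=None): open the fingers fully, or close them until they stop; newtons is the grip in N (None keeps the last).
- wait(seconds).
- inverse_kinematics(position, orientation): joint angles nearest the present ones, or None.
- camera(name): name is "scene" or "top" or "wrist"; returns the picture (384x512x3 uint8, blue, green, red); there is no depth.
- get_calibration(name): a dict with "fx", "fy", "cx", "cy" (pixels), "extrinsics" (4x4, takes a point from camera to world coordinates). Camera axes: x right, y up, looking along -z (the intrinsics and any distortion apply to the point x, -y, -z); pixel columns grow to the right and rows downward; lengths in m; the calibration is good to about 2 mm. A picture is of the moment at which its call begins: read the wrist's pose just before it. get_calibration takes no time and is no camera call; for the wrist camera it gives the pose at the moment of the call.
A pose or a line that the arm cannot do raises Unreachable and nothing moves.
- job_done(): hands the job in; it is judged then, once.
Readings, each from a call of its own:
- get_clock(): time.
- get_joint_positions(): joint angles.
- get_qd(): joint speeds.
- get_joint_efforts(): joint torques, N m.
- get_ee_pos(): TCP position.
- get_tool_rot(): TCP orientation.
- get_wrist_force(): force on the tool from outside, world axes, zero at the start.
- get_wrist_torque(): the same for the moment, N m.
- get_gripper_width(): finger opening in m.
- get_gripper_force(): force on a finger pad.
Only numpy, scipy, OpenCV 4.12 (cv2) and the standard library are available. Lean on these libraries where they do the work, as an engineer would, in place of code of your own. Each camera call takes 0.05 s, during which the arm holds its last target. There are 200 camera calls.

## Working session

There is one attempt and no reset: what is moved stays moved. The work goes in short steps, each a Python script; the robot and the scene stay as the last script left them, time stands still between calls to the robot, and variables do not carry over. Pictures are saved under pics/ and viewed, at most 10 in all, crops included, and the job is handed in when it is done.

```bash
ls; mkdir -p pics
python3 - <<'E'
from cell import *
import cv2,numpy as np
np.set_printoptions(precision=4,suppress=True)
for n in("scene","top"):
    cv2.imwrite(f"pics/{n}.png",camera(n)); c=get_calibration(n); print(n,{k:(v if k!='extrinsics' else np.array(v)) for k,v in c.items()})
print(get_clock(),get_ee_pos(),get_tool_rot())
E
```

```text
pics
scene {'fx': 454.03550387514554, 'fy': 454.03550387514554, 'cx': 246.99709830453847, 'cy': 192.83769284284574, 'extrinsics': array([[-0.494 ,  0.4684, -0.7325, -0.4299],
       [-0.8694, -0.2754,  0.4102,  0.5383],
       [-0.0096,  0.8395,  0.5433,  0.9807],
       [ 0.    ,  0.    ,  0.    ,  1.    ]])}
top {'fx': 466.1379286653167, 'fy': 466.1379286653167, 'cx': 247.12781554473202, 'cy': 190.2424673589143, 'extrinsics': array([[-0.2454,  0.8656, -0.4365, -0.1137],
       [-0.9693, -0.2251,  0.0986,  0.1293],
       [-0.0129,  0.4473,  0.8943,  1.6248],
       [ 0.    ,  0.    ,  0.    ,  1.    ]])}
0.1 [ 0.167  -0.471   0.2309] [-0.0005  0.9855  0.1696 -0.0001]
```

View pics/scene.png

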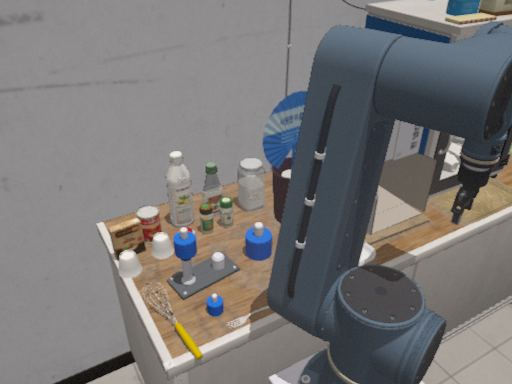

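View pics/top.png

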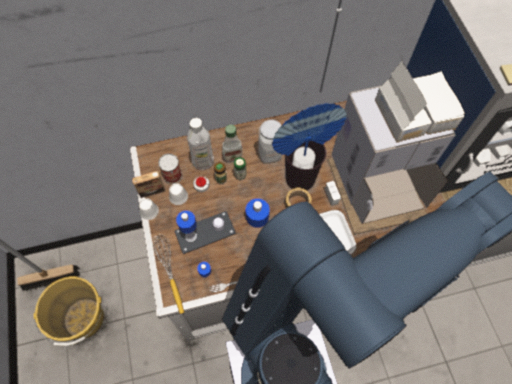

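The scene view shows three blue caps: (185,243) on the mast, (259,242) large on the table, and (215,305) small on the table. In the top view they are at (186,222), (257,211) and (204,268). The middle-sized one hangs on the mast at the +y end of the dark base plate. The post is at (218,260) scene and (218,224) top. Next I'll confirm this in an enlarged crop and measure it.

```bash
cat > h.py <<'E'
import cv2,numpy as np
from cell import *
np.set_printoptions(precision=4,suppress=True)
def ray(c,uv):
    E=np.array(c["extrinsics"]); d=np.array([(uv[0]-c["cx"])/c["fx"],-(uv[1]-c["cy"])/c["fy"],-1.])
    return E[:3,3],E[:3,:3]@d
def onz(c,uv,z):
    o,d=ray(c,uv); return o+d*(z-o[2])/d[2]
def tri(rs):
    A=np.zeros((3,3));b=np.zeros(3)
    for o,d in rs:
        d=d/np.linalg.norm(d);P=np.eye(3)-np.outer(d,d);A+=P;b+=P@o
    p=np.linalg.solve(A,b); return p,[np.linalg.norm(np.cross(p-o,d/np.linalg.norm(d))) for o,d in rs]
def blobs(m,amin=20):
    n,l,s,c=cv2.connectedComponentsWithStats(m.astype(np.uint8)); return [(l==i,s[i],c[i]) for i in range(1,n) if s[i][4]>=amin]
E
python3 - <<'E'
from h import *
out=[]
for n,(x0,y0) in (("scene",(120,210)),("top",(140,180))):
    im=cv2.imread(f"pics/{n}.png");c=get_calibration(n)
    hsv=cv2.cvtColor(im,cv2.COLOR_BGR2HSV)
    blue=(hsv[...,0]>105)&(hsv[...,0]<130)&(hsv[...,1]>150)&(hsv[...,2]>60)
    for m,s,ce in blobs(blue):
        if x0<ce[0]<x0+160 and y0<ce[1]<y0+110: print(n,"blue",s,ce)
    # plate
    dark=(hsv[...,2]<95)&(hsv[...,1]<110)&~blue
    for m,s,ce in blobs(dark,300):
        if x0<ce[0]<x0+160 and y0<ce[1]<y0+110:
            ys,xs=np.nonzero(m); P=np.array([onz(c,(u,v),.012)[:2] for u,v in zip(xs,ys)],np.float32)
            print(n,"plate",s,cv2.minAreaRect(P*1000))
    out.append(cv2.resize(im[y0:y0+110,x0:x0+160],None,fx=4.9,fy=4.9,interpolation=cv2.INTER_CUBIC)[:299*2])
    
cv2.imwrite("pics/c1.png",cv2.resize(np.vstack(out),None,fx=.555,fy=.555,interpolation=cv2.INTER_AREA))
E
```

```text
scene blue [246 228  26  32 592] [259.0895 244.2804]
scene blue [174 232  22  28 461] [184.8091 246.128 ]
scene blue [207 296  16  20 234] [214.7179 306.3333]
top blue [246 199  23  27 416] [257.1394 213.4062]
top blue [177 211  18  22 247] [186.3603 222.4534]
top blue [198 262  12  14 102] [203.8922 269.3039]
top plate [176 212  60  42 949] ((547.9503784179688, 146.13064575195312), (103.19731903076172, 206.28598022460938), 8.32790470123291)
```

View pics/c1.png

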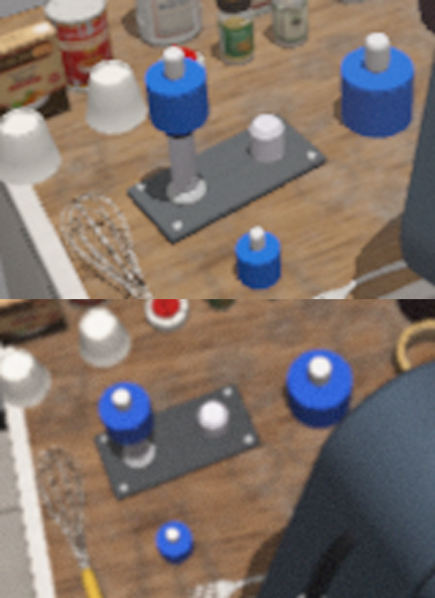

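The crop confirms it: the cap on the mast is middle-sized, between the large one at right and the small one in front. The plate rectangle comes out at 103x206 mm, which matches the given 100x210. Now I'll cross-check with the knob, post and bystanders.

Run:
```python
from h import *
S=get_calibration("scene");T=get_calibration("top")
def white(n,box,th=150):
    im=cv2.imread(f"pics/{n}.png");hsv=cv2.cvtColor(im,cv2.COLOR_BGR2HSV);x0,y0,x1,y1=box
    m=(hsv[y0:y1,x0:x1,1]<70)&(hsv[y0:y1,x0:x1,2]>th)
    b=max(blobs(m,3),key=lambda b:b[1][4]); return b[2]+[x0,y0],b[1][2:]
ks=white("scene",(178,226,192,240));kt=white("top",(179,206,194,222))
print("knob",ks,kt,tri([ray(S,ks[0]),ray(T,kt[0])]))
ps=white("scene",(208,248,230,275));pt=white("top",(209,214,228,233))
print("post",ps,pt,tri([ray(S,ps[0]),ray(T,pt[0])]),onz(T,pt[0],.045))
print("blue",tri([ray(S,(184.8,246.1)),ray(T,(186.36,222.45))]))
for nm,s,t in(("cup",(162,244),(178,193)),("cup2",(129,262),(148,208)),("timer",(189,233),(201,183)),("jarg",(207,216),(220,172)),("jar2",(227,211),(240,168)),("bigcap",(259,242),(257,211))):print(nm,tri([ray(S,s),ray(T,t)]))
for nm,uv,z in(("tape",(298,200),.02),("bin",(300,190),.0),("bintop",(305,150),.2)):print(nm,onz(T,uv,z))
im=cv2.imread("pics/top.png")
cv2.imwrite("pics/c2.png",cv2.resize(im[60:250,260:480],None,fx=3,fy=3,interpolation=cv2.INTER_CUBIC))
```

```text
knob (array([183.0227, 229.6364]), array([ 9,  6, 44], dtype=int32)) (array([184.0909, 215.697 ]), array([ 7,  6, 33], dtype=int32)) (array([0.5414, 0.1997, 0.2045]), [np.float64(0.0012950476927867682), np.float64(0.0012950476927866728)])
post (array([217.4468, 254.8085]), array([ 14,  14, 141], dtype=int32)) (array([217.8977, 222.125 ]), array([11, 11, 88], dtype=int32)) (array([0.554 , 0.0927, 0.0565]), [np.float64(0.0018353380479431565), np.float64(0.001835338047942959)]) [0.5577 0.0909 0.045 ]
blue (array([0.5421, 0.1997, 0.1446]), [np.float64(0.0011397638625095649), np.float64(0.0011397638625093966)])
cup (array([0.7203, 0.2139, 0.0318]), [np.float64(0.0022020439444689973), np.float64(0.002202043944469179)])
cup2 (array([0.6857, 0.3349, 0.0342]), [np.float64(0.002605582555394226), np.float64(0.0026055825553943)])
timer (array([0.7391, 0.1156, 0.0276]), [np.float64(0.0031610242899906575), np.float64(0.0031610242899907264)])
jarg (array([0.7498, 0.0378, 0.0632]), [np.float64(0.000689106620224846), np.float64(0.0006891066202246871)])
jar2 (array([ 0.7524, -0.0412,  0.0545]), [np.float64(0.0005320393833153666), np.float64(0.0005320393833151591)])
bigcap (array([ 0.5678, -0.0616,  0.0355]), [np.float64(0.001646880554444662), np.float64(0.0016468805544447719)])
tape [ 0.5807 -0.2248  0.02  ]
bin [ 0.6286 -0.2493  0.    ]
bintop [ 0.6854 -0.2669  0.2   ]
```

View pics/c2.png

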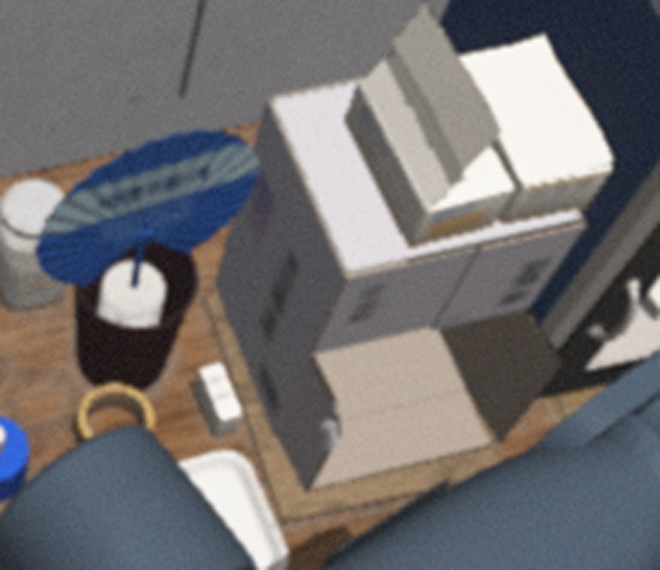

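The carton's upper near left corner is at about top px (376,152), with its open flaps facing the robot. I'll retract radially, swing round its front, then go above the cap and look with the wrist camera.

```bash
cat >> h.py <<'E'
def Q(yawdeg): # tool down, tool y along stand x
    a=np.radians(yawdeg+90)/2; return [0,float(np.cos(a)),float(np.sin(a)),0]
E
python3 - <<'E'
from h import *
servo_line([0.112,-0.315,0.26],speed=.15)
j=get_joint_positions(); print(j)
j=list(j); j[0]=0.2; movej(j); print(get_ee_pos())
move_to([0.5405,0.2,0.30],Q(8)); print(get_ee_pos(),get_joint_positions(),get_clock(),get_wrist_force())
for z in(.07,.131,.24):print(inverse_kinematics([.54,.2,z],Q(8)))
cv2.imwrite("pics/w1.png",camera("wrist")); c=get_calibration("wrist"); print(c)
cv2.imwrite("pics/s2.png",camera("scene"))
E
```

```text
[-1.2292 -0.1312 -0.324   1.3783  0.      1.5716]
[0.3282 0.0661 0.2598]
[0.5401 0.1992 0.3002] [ 0.3534  0.3837  0.371   1.5583 -0.0001  1.7852] 4.4167 [-0.128  -0.3937 -0.0122]
[ 0.3547  0.4454 -0.126   0.9994  0.      1.7859]
[ 0.3547  0.4041 -0.0272  1.1395  0.      1.7859]
[0.3547 0.3734 0.2045 1.4019 0.     1.7859]
{'fx': 309.7436904226384, 'fy': 309.7436904226384, 'cx': 259.2673290692376, 'cy': 187.8098434769748, 'extrinsics': array([[ 0.9904, -0.1323, -0.0398,  0.5307],
       [ 0.1382,  0.9485,  0.2851,  0.2723],
       [-0.    , -0.2879,  0.9577,  0.4428],
       [ 0.    ,  0.    ,  0.    ,  1.    ]])}
```

View pics/w1.png

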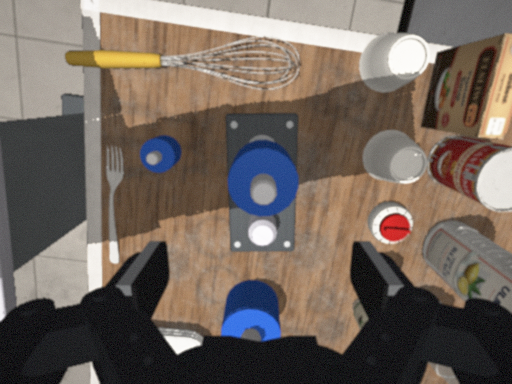

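The wrist view shows the cap centred between the fingers: knob at (263,189), lid around (263,178), post at (262,232), and the plate with four bolts near (234,125), (288,125), (237,245), (288,244). I'll refine the stand pose from the bolts, the knob and the post.

Run:
```python
from h import *
c=get_calibration("wrist");im=cv2.imread("pics/w1.png");hsv=cv2.cvtColor(im,cv2.COLOR_BGR2HSV)
def wb(u,v,r,th,f=np.mean):
    p=(hsv[v-r:v+r+1,u-r:u+r+1,1]<60)&(hsv[v-r:v+r+1,u-r:u+r+1,2]>th)
    b=max(blobs(p,3),key=lambda b:b[1][4]); return b[2]+[u-r,v-r],b[1][2:]
B=[]
for u,v in((234,125),(288,125),(237,245),(288,244)):
    p,s=wb(u,v,6,130);B.append(onz(c,p,.012)[:2]);print(p,s,B[-1])
B=np.array(B);print("centre",B.mean(0),"yaw",np.degrees([np.arctan2(*(B[1]-B[0])[::-1]),np.arctan2(*(B[3]-B[2])[::-1]),np.arctan2(*(B[0]-B[2])[::-1])-np.pi/2,np.arctan2(*(B[1]-B[3])[::-1])-np.pi/2]))
p,s=wb(262,232,20,150);print("post",p,s,onz(c,p,.056))
p,s=wb(263,189,18,120);print("knob",p,s,onz(c,p,.206))
blue=(hsv[...,0]>105)&(hsv[...,0]<130)&(hsv[...,1]>150)&(hsv[...,2]>60)
for m,s,ce in blobs(blue,500): print("blue",s,ce)
```

```text
[233.6  124.28] [ 6  6 25] [0.5014 0.2291]
[289.1667 124.125 ] [ 5  6 24] [0.5767 0.2398]
[236.8298 243.9787] [ 8  7 47] [0.527 0.05 ]
[286.4255 243.8298] [ 8  7 47] [0.6024 0.0607]
centre [0.5519 0.1449] yaw [8.0942 8.1193 8.144  8.1962]
post [261.7043 232.4402] [ 29  26 602] [0.5589 0.0946 0.056 ]
knob [263.163  192.0934] [ 26  25 503] [0.5442 0.1986 0.206 ]
blue [141 136  39  36 860] [161.6105 152.3779]
blue [ 228  141   70   75 3301] [262.3132 175.9897]
blue [ 222  281   58   61 2637] [251.5328 311.2052]
```

All four bolts give yaw 8.1°. Averaging the views puts the mast at about (0.543,0.1995) and the post at about (0.5585,0.0907). Grasping the knob and lifting.

Run:
```python
from h import *
q=Q(8.1)
move_to([.543,.199,.25],q)
print(servo_line([.543,.199,.184],speed=.08,threshold=15),get_ee_pos())
close(30); print("w",get_gripper_width(),get_gripper_force(),get_wrist_force())
servo_line([.543,.199,.262],speed=.08); print("w",get_gripper_width(),get_wrist_force())
servo_line([.5585,.0907,.262],speed=.12)
print(get_clock(),get_ee_pos())
a=camera("scene")[200:330,110:290];b=camera("top")[170:300,110:290]
cv2.imwrite("pics/c3.png",cv2.resize(np.hstack([a,b]),None,fx=2.2,fy=2.2,interpolation=cv2.INTER_CUBIC))
```

```text
False [0.5433 0.1991 0.1846]
w 0.02049181573925698 29.360565552033222 [ 0.2668 -0.467   3.2856]
w 0.020793237242502597 [-0.1079  0.6591 -1.423 ]
8.5917 [0.5584 0.0912 0.262 ]
```

View pics/c3.png

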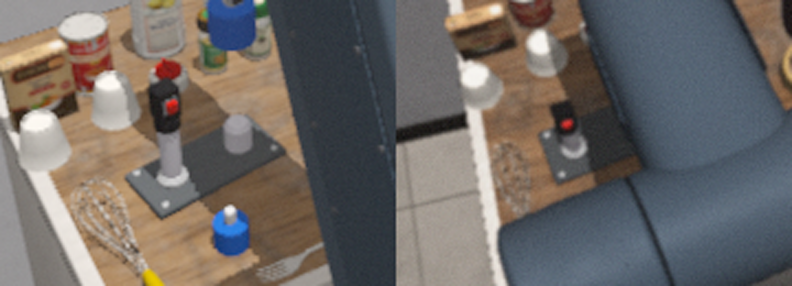

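The cap is off and held, at crop (232,22) above the post. The head and red button are exposed at scene crop (171,105). Lowering onto the post.

Run:
```python
from h import *
p=[.5585,.0907]
print(servo_line(p+[.085],speed=.12,threshold=12),get_ee_pos())
f0=get_wrist_force()
print(servo_line(p+[.066],speed=.03,threshold=8),get_ee_pos(),f0,get_wrist_force(),get_gripper_width())
S=get_calibration("scene");T=get_calibration("top")
print("btn",tri([ray(S,(187.7,247.7)),ray(T,(188,227))]))
```

```text
False [0.5589 0.0908 0.0856]
True [0.5586 0.0907 0.0718] [-0.9342 -0.4514 -0.4854] [1.0814 1.1608 2.0376] 0.0202611571872299
btn (array([0.5213, 0.1978, 0.1526]), [np.float64(0.002128631773895505), np.float64(0.0021286317738954874)])
```

Contact came at z=0.0718, where 0.072 was expected for full seating. Releasing, backing off and looking.

Run:
```python
from h import *
q=Q(8.1); p=[.5585,.0907]
open_jaws(); wait(.3); servo_line(p+[.25],speed=.15)
move_to([.543,.1995,.27],q); print(get_clock(),get_ee_pos())
im=camera("wrist");c=get_calibration("wrist");cv2.imwrite("pics/w2.png",im)
hsv=cv2.cvtColor(im,cv2.COLOR_BGR2HSV)
blue=(hsv[...,0]>105)&(hsv[...,0]<130)&(hsv[...,1]>150)&(hsv[...,2]>60)
for m,s,ce in blobs(blue,500): print("blue",s,ce,onz(c,ce,.06))
s=camera("scene")[200:310,120:290]
cv2.imwrite("pics/c4.png",np.hstack([im[60:350,100:420],cv2.resize(s,None,fx=290/110,fy=290/110,interpolation=cv2.INTER_CUBIC)]))
```

```text
13.6 [0.5426 0.2002 0.2695]
blue [ 130  139   43   39 1024] [152.6309 156.6406] [0.4212 0.1874 0.06  ]
blue [ 234  212   51   60 1940] [259.5588 239.0794] [0.5578 0.1015 0.06  ]
blue [ 219  293   58   50 2293] [249.1247 318.3144] [ 0.5605 -0.0176  0.06  ]
```

View pics/c4.png

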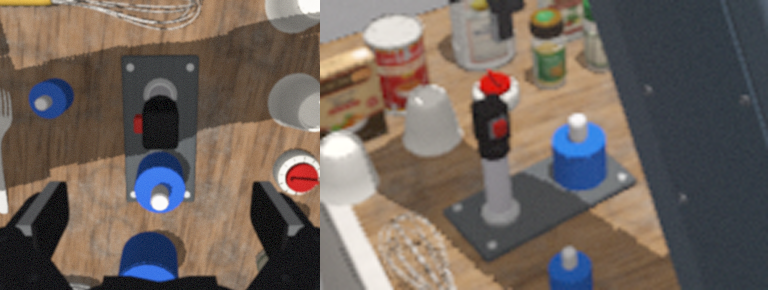

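The cap sits upright on the post, rim on the plate, and the head is free with its red button facing the robot at wrist crop (138,123). Checking the head centre and knob position, then gripping.

Run:
```python
from h import *
im=cv2.imread("pics/w2.png");c=get_calibration("wrist");hsv=cv2.cvtColor(im,cv2.COLOR_BGR2HSV)
print("knob",onz(c,(259,260),.095))
red=((hsv[...,0]<8)|(hsv[...,0]>172))&(hsv[...,1]>140)&(hsv[...,2]>60); red[:,:225]=0;red[:,250:]=0
for m,s,ce in blobs(red,10): print("red",s,ce,onz(c,ce,.155))
d=hsv[...,2]<38
for y in (180,190,200,206):
    xs=[x for x in range(235,290) if d[y,x]]; 
    if xs: print(y,xs[0],xs[-1],onz(c,(xs[0],y),.174)[:2],onz(c,(xs[-1]+1,y),.174)[:2])
```

```text
knob [0.5585 0.0918 0.095 ]
red [234 174   9  19 157] [238.0573 183.6051] [0.5256 0.1966 0.155 ]
180 243 277 [0.5297 0.2057] [0.5573 0.2096]
190 243 277 [0.5308 0.1975] [0.5586 0.2014]
200 243 277 [0.5318 0.189 ] [0.56  0.193]
206 244 275 [0.5333 0.184 ] [0.5592 0.1877]
```

Run:
```python
from h import *
p=[.544,.1993]
servo_line(p+[.2],speed=.1)
print(servo_line(p+[.130],speed=.06,threshold=12),get_ee_pos(),get_wrist_force())
close(40); wait(.3)
print(get_gripper_width(),get_gripper_force(),get_wrist_force(),get_wrist_torque(),get_ee_pos(),get_clock())
```

```text
False [0.5442 0.1994 0.1304] [-0.144  -0.0758 -0.409 ]
0.029624998256727004 40.864119082689285 [-7.3949 -1.2471  6.0988] [-0.2516  1.23    0.1426] [0.5433 0.1992 0.1302] 16.7083
```

Width 29.6 mm means the button is flush. Drawing the mast up.

Run:
```python
from h import *
x,y,z=get_ee_pos(); x,y=.5437,.1993
for t in(.17,.20,.222):
    print(servo_line([x,y,t],speed=.05,threshold=22),get_ee_pos(),get_wrist_force(),get_gripper_width())
print(servo_line([x,y,.236],speed=.03,threshold=14),get_ee_pos(),get_wrist_force(),get_gripper_width())
wait(.3);print(get_ee_pos(),get_wrist_force(),get_gripper_force(),get_gripper_width(),get_clock())
a=camera("scene")[180:300,120:290];w=camera("wrist")
cv2.imwrite("pics/c5.png",np.hstack([cv2.resize(a,None,fx=2.5,fy=2.5,interpolation=cv2.INTER_CUBIC),w[50:350,100:420]]))
```

```text
False [0.5434 0.1992 0.1707] [-5.0633 -0.6261 -4.594 ] 0.029709471589211587
False [0.5433 0.1992 0.201 ] [-6.8423 -0.2338 -5.0733] 0.029678608805713717
False [0.5434 0.1992 0.2232] [-8.2437 -1.3221 -5.9152] 0.0290632520485398
True [0.5432 0.1992 0.2302] [ 5.0728  2.6491 -6.9534] 0.029385180691942736
[0.5432 0.1992 0.2296] [ 6.2866  2.0567 -6.3917] 53.08762773871422 0.029293352974674825 19.6583
```

View pics/c5.png

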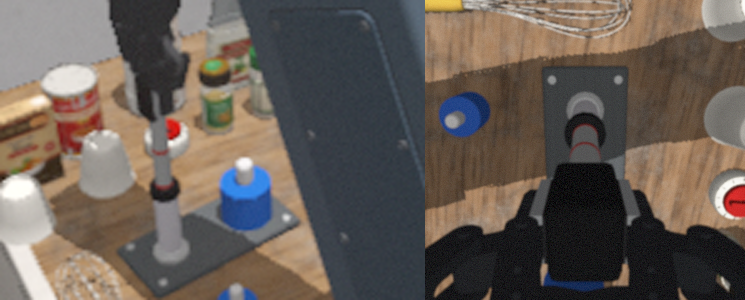

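Both red rings look to be out of the collar, and the TCP has risen 99.5 mm. The stop isn't firmly felt yet, so I'll press up gently until it is.

Run:
```python
from h import *
x,y,z=get_ee_pos()
for i in range(1,9):
    servo_line([.5434,.1992,.2296+.001*i],speed=.01); wait(.15); f=get_wrist_force(); print(get_ee_pos(),f,get_gripper_width())
    if f[2]<-16: break
wait(.5);print(get_ee_pos(),get_wrist_force(),get_gripper_force(),get_gripper_width(),get_clock())
a=camera("scene")[225:290,150:240]
cv2.imwrite("pics/c6.png",cv2.resize(a,None,fx=7,fy=7,interpolation=cv2.INTER_CUBIC))
```

```text
[0.5432 0.1991 0.2307] [-5.9405 -0.3186 -5.8202] 0.029312897968707886
[0.5432 0.1991 0.2309] [ -0.6723   2.2894 -25.7355] 0.029356846860965475
[0.5432 0.1991 0.2309] [ -0.6031   2.3664 -26.1775] 51.13173879683018 0.029503459611228505 21.2417
```

View pics/c6.png

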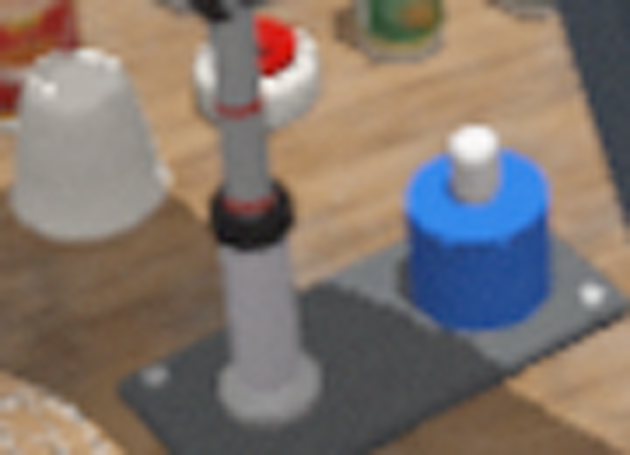

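The firm stop shows at 100.6 mm with a steady 26 N. Both rings are out of the collar at (240,107) and (250,205), the cap is seated on the post, and the button is flush.

```bash
python3 -c "
from cell import *
print(job_done())"
```

```text
the job is handed in; nothing more can be done
None
```

The blue cap is parked upright on the post and released, the mast is held at its second stop with the button pressed in, and I handed the job in at about 21 s of the 48 s; the judge's result was not shown.

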